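# Stand the kitchen timer on its coaster and set it to 20 minutes

## Robot

A 7-joint arm with a two-finger parallel gripper is mounted at the origin on a cart in front of the work surface, level with it; the furniture and walls round the work are solid. World frame = base frame: x ahead of the robot, y to its left, z up, the work surface at z = 0. Lengths are in m, angles in rad, forces in N, time in s.
With the tool pointing down it reaches from about 0.4 to 0.85 m from the base axis. Payload 4.4 kg.
Tool frame: the origin (TCP) lies at the very end of the fingers, on their centre line; the grasp point (between the pads) lies ctrl.tcp_to_grasp behind it (ctrl.tcp_to_grasp is the distance from the TCP to the grasp point, in m); z points along the fingers, y is the line along which they close (so a half turn about z gives the same grasp; the last joint's range is limited). The gripper opens to 94 mm and grips with 3 to 60 N. Pads are 16 mm wide; open, the fingers measure 119 mm over their backs; the gripper's body (75 mm by 177 mm) begins 78 mm behind the grasp point.
Start: joints at [1.264, 0.628, 0.038, 1.517, -0.027, 0.996, -0.02], TCP at [0.155, -0.631, 0.205] pointing down, gripper open.
Joint ranges: [-3.06, 3.06], [-0.37, 2.12], [-1.25, 1.32], [0.18, 2.47], [-1.1, 4.24], [0.23, 1.98], [-2.94, 2.94]. Speed limits (rad/s): [2.57, 2.57, 3.14, 3.14, 3.14, 3.14, 3.14].

## Interface

Orientations are given as a rotation vector (axis times angle).
In Python, from station import ctrl, get_image, ticket gives the robot as it stands.
- The arm moves only by the tool play_rows, never from a script. Its argument "series" is a list of rows, each a list of 7 numbers: the shift along the world's x, y, z as a fraction of full scale, then the turn, a rotation vector about the world's x, y, z as a fraction of full scale, then the closure, from -1 (fully open) to 1 (shut). In form: [[tx, ty, tz, wx, wy, wz, fingers], ...]. A call has 1 to 10 rows; each row shifts and turns the commanded pose from where the row before left it; what a row does not reach is not made up. Full scale, the value 1, is 0.03 m for a shift and 4 degrees for a turn. A row lasts 1/10 s, in which the tool goes at most 50 mm and 8.59 degrees, less where a joint would pass 70% of its speed; a pose out of reach is approached as far as the arm can. A call with a number of a shift or a turn outside -1 to 1 is refused whole. A call with a gripper value outside its range is refused whole. The fingers move at their own pace and stop on an object; "force" is the grip in N (left out, the last holds). Time passes only in rows, so rows that do not move let the fingers close. It gives the time, the measured TCP pose, the force, the opening and the grip force at its end, in the units of the state.
- ctrl.observe(): the state, without advancing time (a new reading comes with each control period).
- get_image(name): name is "scene" or "top" or "wrist"; returns a dict with "color" (480x640x3 uint8, blue, green, red), "range_z" (480x640 float32, m along the optical axis (not along the pixel's ray), 0 where there is no reading), "mtx" (3x3 intrinsics, pixels), "rvec" (rotation vector, rad) and "tvec" (3), from world to camera coordinates, as OpenCV has them. Camera axes: x right, y down, z forward; pixel columns grow to the right and rows downward; lengths in m; the calibration is good to about 2 mm. The wrist camera is an equidistant fisheye: a pixel r from the principal point sees the ray r / f radians off the axis. A picture is of the moment at which its call begins.
- ticket.finish_job(): hands the job in; it is judged then, once.
The state is a dict: "time": time; "joints": joint angles; "qvel": joint speeds; "joint_torque": joint torques, N m; "tcp_pos": TCP position; "orientation": TCP orientation; "force": force on the tool from outside, world axes, zero at the start; "ft_torque": the same for the moment, N m; "grip_width": finger opening in m; "grasp_force": force on a finger pad.
Only numpy, scipy, OpenCV 4.12 (cv2) and the standard library are available. Lean on these libraries where they do the work, as an engineer would, in place of code of your own. Each camera call takes 0.05 s, during which the arm holds its last target. There are 200 camera calls.

## Task

Stand the kitchen timer wholly on the cork coaster, well centred, with the flat tab that marks the zero of its scale pointing squarely to the front edge of the worktop (the robot's side), and let go of it. Then take it again by its dial and set it to 20 minutes, where the white line on the dial stands at the small round clip on the scale. Leave the timer standing on the coaster with its tab still that way, and leave the mug, the garlic and the lemon where they are.

Things in the scene. Friction and masses are not known exactly. Their poses are not given: they have to be found in the camera images.
- timer: Loose upright kitchen timer, 0.38 kg, 56 mm high. Pale round foot (64 mm wide, 19 mm high) with 60 one-minute ticks; above it, at 20 to 54 mm, the turning black dial (60 mm wide, domed above 40 mm). Origin: centre of underside, z up, -x to the scale's zero. Carry it by the foot, fingers from above along the line 60 deg anticlockwise from its x axis, clear of tab and clip. Starts left or right, yaw within 92 deg
- timer_dial (a joint): Dial angle, rad: 0 = white line at the zero tab, grows anticlockwise seen from above, stop at 5.76; 20 minutes = 2.094, at the clip. Starts at 0 to 0.9: one or two grasps. Stays as left. Friction 0.03 N m + 0.05 N m s/rad: turn slowly, about 0.5 rad/s; cork holds the foot. On the coaster the dial spans 26 to 60 mm over the worktop; fingertips above 26 mm clear the foot, tab and clip.
- timer_zero (a point): Point on the foot's rim at the scale's zero, 32 mm from the axis, 14 mm above the underside: the root of a flat steel tab, 10 mm wide and 4 mm thick, that stands out 11 mm from the foot. It must end pointing to the worktop's front edge (world -x).
- timer_clip_mark (a point): Top of the small round steel clip at 20 minutes: an upright pin 5 mm thick that stands out 4 mm from the foot's rim. 32 mm from the axis, 18 mm above the underside, 120 deg anticlockwise (from above) from the tab.
- dial_mark (a point): Foot of the white line on the dial's side, 30 mm from the axis, 22 mm above the timer's underside; turns with the dial. A white rib on the dial's top, 22 x 3 mm, runs from near the centre outwards in the same direction.
- coaster: Round cork coaster, 120 mm wide, 6 mm thick, fixed to the worktop, on the other side from the timer. Origin: centre of its underside, axes along the world's.
- mug: White mug, 82 mm wide, 114 mm with its handle, 91 mm high; bystander. Origin: centre of the underside.
- garlic: Garlic bulb, 60 mm wide, 58 mm high, between timer and coaster; bystander. Origin: underside.
- lemon: Lemon, 72 x 57 x 58 mm; bystander. Origin: underside.
Mind the look-alikes: they are no part of the job. Leave any orange or purple look-alike of the timer alone.

How it is judged:
On the way, in this order (a step that is already met when the one before it is completed fails the run):
1. the timer stands by itself on the coaster, the zero tab towards the front edge of the worktop (world -x), and is let go (horizontal distance between timer and coaster below 0.025 m and z of timer in the frame of coaster between 0.003 and 0.01 m and angle between timer's own z axis and vertical below 0.1 rad and angle between the x axis of timer and the x axis of coaster, either way round below 0.35 rad and x of timer_zero in the frame of coaster below 0 m and contact force between timer and the fingers below 0.3 N and linear speed of timer below 0.02 m/s), for 0.2 s.
2. the dial is turned to the 20-minute mark (value of joint timer_dial between 1.989 and 2.199 rad), for 0.2 s.
At the end, for the whole second after the job is handed in: The timer stands upright on the coaster (its centre within 25 mm of the coaster's centre), the zero tab towards the front edge of the worktop (world -x) within 20 degrees, dial within one minute (6 degrees) of 20 minutes, at rest and released (all of step 2 and horizontal distance between timer and coaster below 0.025 m and z of timer in the frame of coaster between 0.003 and 0.01 m and angle between timer's own z axis and vertical below 0.1 rad and angle between the x axis of timer and the x axis of coaster, either way round below 0.35 rad and x of timer_zero in the frame of coaster below 0 m and linear speed of timer below 0.02 m/s and velocity of joint timer_dial between -0.05 and 0.05 rad/s); the robot touches nothing.
It fails at once if the mug is moved more than 30 mm (distance of mug from where it was at the start of the episode above 0.03 m).
It fails at once if the garlic is moved more than 30 mm (distance of garlic from where it was at the start of the episode above 0.03 m).
It fails at once if the lemon is moved more than 30 mm (distance of lemon from where it was at the start of the episode above 0.03 m).
It also fails if it takes over 72 s, if anything falls off the work surface, if the arm or the gripper's body presses on something with over 40 N, if the wrist force passes 120 N, or if a joint passes its speed limit or range.

## Working session

There is one attempt and no reset: what is moved stays moved. The work goes in short steps, Python scripts to look and compute and a tool call to move; the robot and the scene stay as the last step left them, time stands still between calls to the robot, and variables do not carry over. Pictures are saved under pics/ and viewed, at most 10 in all, crops included, and the job is handed in when it is done.

Besides the shell and the picture viewer there is one more tool, called after "Emit:" by a JSON object that holds its "fn" and its "kwargs". play_rows: Moves the arm, as the interface text tells. Its arguments: {"type":"object","properties":{"series":{"type":"array"},"force":{"type":"number"}},"required":["series"]}

```bash
mkdir -p pics; ls; cat > h.py <<'E'
import numpy as np, cv2
from station import ctrl, get_image, ticket
def cloud(im):
    K=im["mtx"];R=cv2.Rodrigues(np.array(im["rvec"],float))[0];t=np.array(im["tvec"],float).ravel()
    z=im["range_z"];v,u=np.mgrid[0:480,0:640]
    c=np.stack([(u-K[0,2])/K[0,0]*z,(v-K[1,2])/K[1,1]*z,z],-1)
    P=(c-t)@R
    P[z==0]=np.nan
    return P
E
python3 - <<'E'
from h import *
s=ctrl.observe();print(s["time"],s["tcp_pos"],s["orientation"],s["grip_width"],ctrl.tcp_to_grasp)
a=get_image("top");b=get_image("scene")
np.savez("a.npz",**{k:np.array(v) for k,v in a.items()});np.savez("b.npz",**{k:np.array(v) for k,v in b.items()})
cv2.imwrite("pics/top0.png",a["color"]);cv2.imwrite("pics/scene0.png",b["color"])
for i in(a,b):
  R=cv2.Rodrigues(np.array(i["rvec"],float))[0];print(-R.T@np.array(i["tvec"]).ravel(),R.round(2).tolist())
E
```

```text
pics
0.0 [ 0.1548842  -0.6306055   0.20458016] [-3.11704528e+00 -3.77065215e-01  3.50837810e-04] 0.09443009728158132 0.0188
[0.37806783 0.0264705  1.02433967] [[-0.02, -1.0, -0.0], [-0.98, 0.02, -0.2], [0.2, -0.0, -0.98]]
[ 0.21881549 -0.68198079  0.57989931] [[0.9, -0.45, -0.02], [-0.25, -0.47, -0.85], [0.37, 0.76, -0.53]]
```

View pics/top0.png

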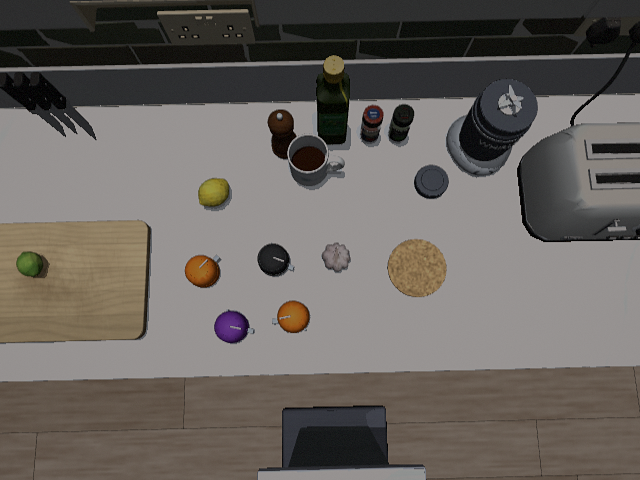

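View pics/scene0.png

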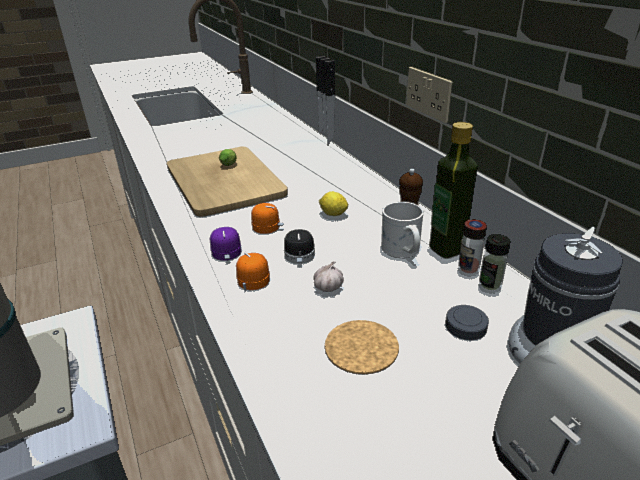

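Candidates in the top view are the black timer (273,260), the orange ones (202,271) and (293,317), the purple one (232,327), and the dark flat lid (431,181). By the description I choose the black one, with its tab at about (291,268). The coaster is at (417,268) and the garlic at (336,257). Next I check the choice in a close crop.

```bash
python3 - <<'E'
from h import *
a=dict(np.load("a.npz"));P=cloud(a);C=a["color"]
cv2.imwrite("pics/crop0.png",cv2.resize(C[225:295,235:355],None,fx=6,fy=6,interpolation=cv2.INTER_CUBIC))
def fit(m):
    p=P[m];return p
v,u=np.mgrid[0:480,0:640]
hsv=cv2.cvtColor(C,cv2.COLOR_BGR2HSV)
def near(x,y,r):return (np.hypot(u-x,v-y)<r)
for n,(x,y,r) in dict(timer=(273,260,24),garlic=(336,257,20),or1=(202,271,24),or2=(293,317,24),mug=(310,160,30),lid=(431,181,22)).items():
    m=near(x,y,r)&(P[...,2]>.012)
    p=P[m]; print(n,np.nanmin(p,0).round(3),np.nanmax(p,0).round(3), 'mid',((np.nanmin(p,0)+np.nanmax(p,0))/2).round(3))
m=near(273,260,16)&(P[...,2]>.03);p=P[m];c,r=cv2.minEnclosingCircle(p[:,:2].astype(np.float32));print("dial",c,r)
m=near(417,268,36)&(hsv[...,1]>70);p=P[m];c,r=cv2.minEnclosingCircle(p[:,:2].astype(np.float32));print("coaster",c,r,np.median(p[:,2]))
print("tab",P[268,291],P[265,289],P[270,291]);
E
```

```text
timer [0.52  0.085 0.012] [0.581 0.155 0.059] mid [0.551 0.12  0.036]
garlic [ 0.526 -0.027  0.018] [0.583 0.027 0.062] mid [ 0.554 -0.     0.04 ]
or1 [0.501 0.235 0.012] [0.564 0.296 0.06 ] mid [0.533 0.265 0.036]
or2 [0.407 0.056 0.013] [0.468 0.128 0.059] mid [0.437 0.092 0.036]
mug [ 0.708 -0.012  0.012] [0.813 0.108 0.096] mid [0.76  0.048 0.054]
lid [ 0.676 -0.239  0.012] [ 0.744 -0.17   0.029] mid [ 0.71  -0.204  0.021]
dial (0.5504293441772461, 0.12390238046646118) 0.030127037316560745
coaster (0.5306888818740845, -0.16524720191955566) 0.05984453111886978 nan
tab [0.53369485 0.08928281 0.01734867] [0.5400171  0.09329547 0.0165167 ] [5.32247376e-01 9.04059697e-02 2.50141324e-05]
```

View pics/crop0.png

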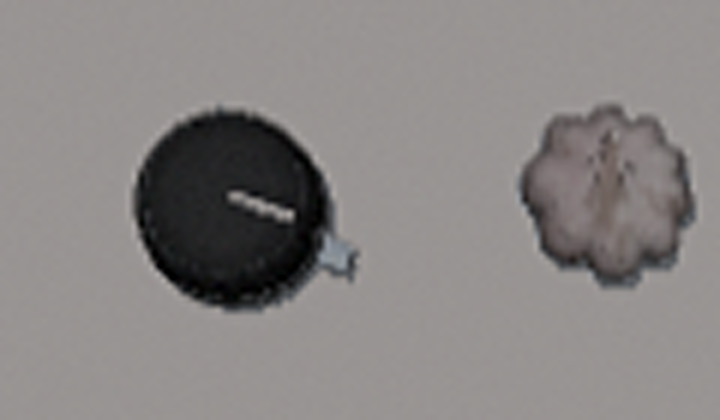

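The crop confirms it: black dial, steel tab at top-view pixel (291,268), and white line on the same side. The timer is at about (0.550, 0.124) with yaw about 64°. I now move above it with the closing line at about 124°.

Emit:
{"fn": "play_rows", "kwargs": {"series": [[0.49,0.93,0,0,0,0.185,-1],[0.49,0.93,0,0,0,0.185,-1],[0.49,0.93,0,0,0,0.185,-1],[0.49,0.93,0,0,0,0.185,-1],[0.49,0.93,0,0,0,0.185,-1],[0.49,0.93,0,0,0,0.185,-1],[0.49,0.93,0,0,0,0.185,-1],[0.49,0.93,0,0,0,0.185,-1],[0.49,0.93,0,0,0,0.185,-1],[0.49,0.93,0,0,0,0.185,-1]]}}

```text
time: 1.1
tcp_pos: [0.3023, -0.3509, 0.2053]
orientation: [-3.087, -0.578, 0.0]
force: [0.4, -0.4, 0.2]
grip_width: 0.0944
grasp_force: 0.0
```

Emit:
{"fn": "play_rows", "kwargs": {"series": [[0.49,0.93,0,0,0,0.185,-1],[0.49,0.93,0,0,0,0.185,-1],[0.49,0.93,0,0,0,0.185,-1],[0.49,0.93,0,0,0,0.185,-1],[0.49,0.93,0,0,0,0.185,-1],[0.49,0.93,0,0,0,0.185,-1],[0.49,0.93,0,0,0,0.185,-1],[0.49,0.93,0,0,0,0.185,-1],[0.49,0.93,0,0,0,0.185,-1],[0.49,0.93,0,0,0,0.185,-1]]}}

```text
time: 2.1
tcp_pos: [0.4492, -0.0721, 0.2053]
orientation: [-3.044, -0.777, 0.001]
force: [-1.1, -0.5, 0.5]
grip_width: 0.0941
grasp_force: 0.0
```

Emit:
{"fn": "play_rows", "kwargs": {"series": [[0.49,0.93,0,0,0,0.185,-1],[0.49,0.93,0,0,0,0.185,-1],[0.49,0.93,0,0,0,0.185,-1],[0.49,0.93,0,0,0,0.185,-1],[0.49,0.93,0,0,0,0.185,-1],[0.49,0.93,0,0,0,0.185,-1],[0.49,0.93,0,0,0,0.185,-1],[0,0,0,0,0,0,-1],[0,0,0,0,0,0,-1]]}}

```text
time: 3.0
tcp_pos: [0.5514, 0.1222, 0.2049]
orientation: [3.005, 0.914, -0.002]
force: [-0.3, 0.0, 0.2]
grip_width: 0.0938
grasp_force: 0.0
```

```bash
cat >> h.py <<'E'
def wcloud(im):
    K=np.array(im["mtx"],float);R=cv2.Rodrigues(np.array(im["rvec"],float))[0];t=np.array(im["tvec"],float).ravel()
    z=im["range_z"];v,u=np.mgrid[0:480,0:640].astype(float)
    x=(u-K[0,2])/K[0,0];y=(v-K[1,2])/K[1,1];r=np.hypot(x,y)+1e-9
    k=np.tan(np.minimum(r,1.45))/r
    P=(np.stack([x*k*z,y*k*z,z],-1)-t)@R
    P[z==0]=np.nan
    return P
def wproj(im,X):
    K=np.array(im["mtx"],float)
    return cv2.fisheye.projectPoints(np.array(X,float).reshape(-1,1,3),np.array(im["rvec"],float).reshape(3,1),np.array(im["tvec"],float).reshape(3,1),K,np.zeros(4))[0].reshape(-1,2)
def rect(im,c,z,s=.06,n=500):
    # top-down ortho picture at height z: right=-y, down=-x
    g=np.linspace(-s,s,n);dx,dy=np.meshgrid(-g,-g,indexing="ij")
    X=np.stack([c[0]+dx,c[1]+dy,np.full_like(dx,z)],-1)
    p=wproj(im,X).reshape(n,n,2).astype(np.float32)
    return cv2.remap(im["color"],p[...,0],p[...,1],cv2.INTER_LINEAR)
E
python3 - <<'E'
from h import *
w=get_image("wrist");np.savez("w.npz",**{k:np.array(v) for k,v in w.items()})
P=wcloud(w)
x,y,z=P[...,0],P[...,1],P[...,2]
m=(np.hypot(x-.55,y-.124)<.06)
t=P[m&(z>.022)&(z<.042)]
c,r=cv2.minEnclosingCircle(P[m&(z>.012)&(z<.065)&(np.hypot(x-.55,y-.124)<.036)][:,:2].astype(np.float32));print("enc",c,r)
d=P[m&(z>.03)&(z<.065)];c2,r2=cv2.minEnclosingCircle(d[:,:2].astype(np.float32));print("dial",c2,r2)
q=P[m&(z>.008)&(z<.022)];rr=np.hypot(q[:,0]-c[0],q[:,1]-c[1]);q=q[(rr>.0345)&(rr<.046)]
a=np.degrees(np.arctan2(q[:,1]-c[1],q[:,0]-c[0]));print(len(q),np.histogram(a,36,(-180,180))[0]);
q2=q[np.abs(a+116)<25];print("tab",q2.mean(0),np.degrees(np.arctan2(*(q2.mean(0)[:2]-c)[::-1])))
v=np.hstack([rect(w,(.55,.124),.016,n=380),rect(w,(.55,.124),.055,n=380)])
cv2.imwrite("pics/w1.png",v)
E
```

```text
enc (0.5513814091682434, 0.1223202645778656) 0.035052862018346786
dial (0.5509258508682251, 0.1253202259540558) 0.03084617480635643
58 [ 0  0  0  0  0 13 34  2  0  0  0  0  0  0  0  0  0  0  1  4  0  0  0  0
  0  1  0  0  2  1  0  0  0  0  0  0]
tab [0.53444549 0.08884959 0.01508903] -116.83907148461412
```

View pics/w1.png

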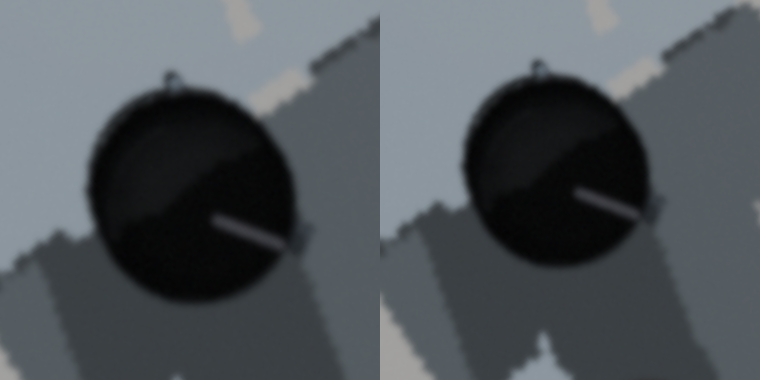

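The clip is at (173,82) in the left half, the tab at about (303,235), and the white rib lies beside the tab. The yaw is about 64.5° and the centre about (0.551, 0.1245), so the grasp line is already correct. I descend and grip the foot.

Emit:
{"fn": "play_rows", "kwargs": {"series": [[0,0.077,-0.75,0,0,0,-1],[0,0,-0.75,0,0,0,-1],[0,0,-0.75,0,0,0,-1],[0,0,-0.75,0,0,0,-1],[0,0,-0.75,0,0,0,-1],[0,0,-0.75,0,0,0,-1],[0,0,-0.75,0,0,0,-1],[0,0,-0.75,0,0,0,-1],[0,0,-0.35,0,0,0,-1],[0,0,-0.34,0,0,0,-1]]}}

```text
time: 4.05
tcp_pos: [0.5518, 0.1231, 0.0044]
orientation: [3.006, 0.91, -0.001]
force: [0.1, -0.0, -0.9]
grip_width: 0.0938
grasp_force: 0.0
```

Emit:
{"fn": "play_rows", "kwargs": {"series": [[0,0,0,0,0,0,-1],[0,0,0,0,0,0,1],[0,0,0,0,0,0,1],[0,0,0,0,0,0,1],[0,0,0,0,0,0,1],[0,0,0,0,0,0,1],[0,0,0,0,0,0,1],[0,0,0,0,0,0,1]], "force": 25}}

```text
time: 4.85
tcp_pos: [0.5521, 0.1247, 0.0052]
orientation: [-3.006, -0.913, -0.001]
force: [-0.7, 1.0, 5.1]
grip_width: 0.0609
grasp_force: 25.0
```

Emit:
{"fn": "play_rows", "kwargs": {"series": [[0,0,0.3,0,0,0,1],[0,0,0.5,0,0,0,1],[0,0,0.6,0,0,0,1],[0,0,0.6,0,0,0,1],[0,0,0,0,0,0,1]]}}

```text
time: 5.35
tcp_pos: [0.5539, 0.1246, 0.0675]
orientation: [3.006, 0.912, 0.008]
force: [1.5, -0.2, -3.3]
grip_width: 0.0607
grasp_force: 25.0
```

```bash
python3 - <<'E'
from h import *
b=get_image("scene");K=b["mtx"]
p=cv2.projectPoints(np.array([[.552,.125,.08]]),np.array(b["rvec"],float),np.array(b["tvec"],float),K,None)[0].ravel();print(p)
u,v=p.astype(int);cv2.imwrite("pics/s1.png",cv2.resize(b["color"][v-40:v+60,u-60:u+60],None,fx=5,fy=5,interpolation=cv2.INTER_CUBIC))
s=ctrl.observe();print(s["force"],s["grip_width"],s["grasp_force"])
E
```

```text
[297.89627447 221.85984161]
[ 0.36087436 -0.28751296 -3.6907972 ] 0.06131966879164646 24.99820127912244
```

View pics/s1.png

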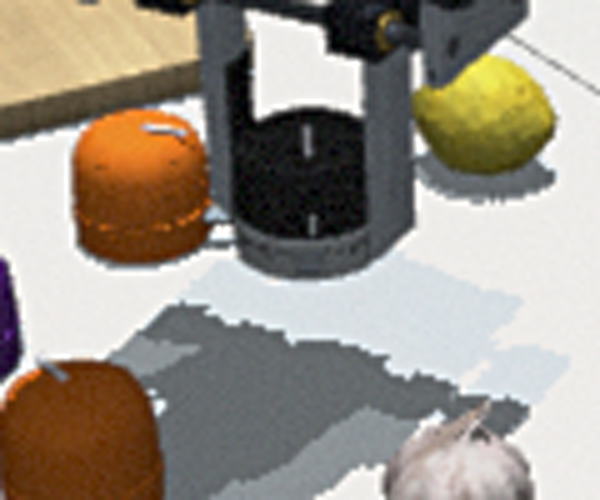

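It is lifted level, 3.7 N matches its weight. Now I raise it, carry it over the garlic to the coaster and turn it by -64.5°.

Emit:
{"fn": "play_rows", "kwargs": {"series": [[0,0,0.4,0,0,0,1],[0,0,0.7,0,0,0,1],[0,0,0.7,0,0,0,1],[0,-0.2,0.3,0,0,-0.4,1],[-0.04,-0.4,0,0,0,-0.7,1],[-0.04,-0.5,0,0,0,-0.8,1],[-0.04,-0.5,0,0,0,-0.8,1],[-0.04,-0.5,0,0,0,-0.8,1],[-0.04,-0.5,0,0,0,-0.8,1],[-0.04,-0.5,0,0,0,-0.8,1]]}}

```text
time: 6.4
tcp_pos: [0.5444, 0.0297, 0.1275]
orientation: [3.121, 0.358, -0.001]
force: [-0.3, -0.9, -2.2]
grip_width: 0.0607
grasp_force: 25.0
```

Emit:
{"fn": "play_rows", "kwargs": {"series": [[-0.04,-0.5,0,0,0,-0.8,1],[-0.04,-0.5,0,0,0,-0.8,1],[-0.04,-0.5,0,0,0,-0.8,1],[-0.04,-0.5,0,0,0,-0.8,1],[-0.04,-0.5,0,0,0,-0.8,1],[-0.04,-0.5,0,0,0,-0.8,1],[-0.04,-0.5,0,0,0,-0.8,1],[-0.04,-0.5,0,0,0,-0.8,1],[-0.04,-0.5,0,0,0,-0.8,1],[-0.04,-0.5,0,0,0,-0.8,1]]}}

```text
time: 7.4
tcp_pos: [0.5327, -0.1199, 0.1278]
orientation: [-3.099, 0.516, -0.0]
force: [-0.5, -0.0, -4.1]
grip_width: 0.0607
grasp_force: 25.0
```

Emit:
{"fn": "play_rows", "kwargs": {"series": [[-0.04,-0.5,0,0,0,-0.8,1],[-0.04,-0.4,0,0,0,-0.8,1],[0,-0.2,0,0,0,-0.6,1],[0,0,0,0,0,0,1],[0,0,0,0,0,0,1],[0,0,0,0,0,0,1]]}}

```text
time: 8.0
tcp_pos: [0.5305, -0.1505, 0.1277]
orientation: [-3.052, 0.742, 0.0]
force: [-0.5, -0.1, -4.1]
grip_width: 0.0611
grasp_force: 25.0
```

```bash
cat > look.py <<'E'
from h import *
import sys
s=ctrl.observe();T=np.array(s["tcp_pos"]);R=cv2.Rodrigues(np.array(s["orientation"],float))[0]
print(s["time"],T.round(4),"y-axis deg",np.degrees(np.arctan2(R[1,1],R[0,1])).round(1),"tilt",R[:,2].round(3),np.array(s["joints"]).round(2),s["force"])
w=get_image("wrist");np.savez("w.npz",**{k:np.array(v) for k,v in w.items()})
zb=float(sys.argv[1]) # timer underside height
c=np.array([float(sys.argv[2]),float(sys.argv[3])])
P=wcloud(w);z=P[...,2]-zb;m=np.hypot(P[...,0]-c[0],P[...,1]-c[1])<.06
def rep(n,mm):
    q=P[mm];q=q[~np.isnan(q[:,0])]
    if len(q): d=q.mean(0)[:2]-c;print(n,len(q),q.mean(0).round(4),"ang",np.degrees(np.arctan2(d[1],d[0])).round(1))
g=w["color"].max(-1).astype(int)
rr=np.hypot(P[...,0]-c[0],P[...,1]-c[1]);an=np.degrees(np.arctan2(P[...,1]-c[1],P[...,0]-c[0]))
rep("tab",m&(z>.008)&(z<.022)&(rr>.0345)&(rr<.046)&(np.abs(np.abs(an)-180)<30))
rep("rib",(rr<.03)&(z>.045)&(g>70))
cv2.imwrite(sys.argv[4],np.hstack([rect(w,c,zb+.016,n=380),rect(w,c,zb+.056,n=380)]))
E
python3 look.py 0.13 .531 -.165 pics/w2.png
```

```text
8.0 [ 0.5305 -0.1505  0.1277] y-axis deg -117.3 tilt [-0.     0.001 -1.   ] [ 0.14  0.59  0.13  1.88 -0.11  0.68 -1.71] [-0.49517244 -0.06996574 -4.13749156]
rib 285 [ 0.5266 -0.1599  0.1959] ang 130.9
```

View pics/w2.png

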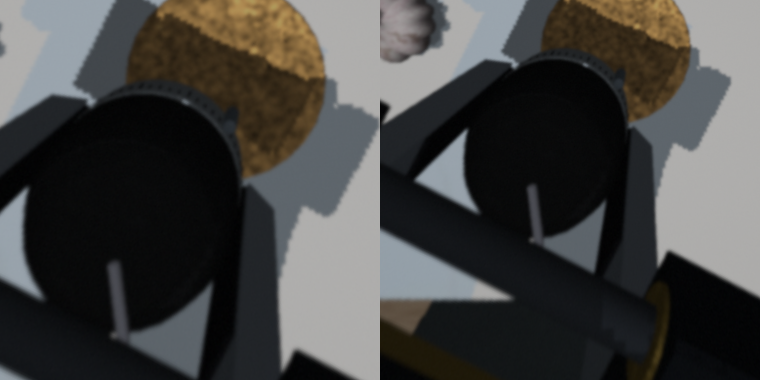

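The rib lies at about -175°, the clip is at (228,115) and the tab is hidden below. The remaining correction is -2.7° of turn and -14.5 mm in y. After that I lower it.

Emit:
{"fn": "play_rows", "kwargs": {"series": [[0,-0.24,0,0,0,-0.34,1],[0,-0.24,0,0,0,-0.34,1],[0,0,-0.4,0,0,0,1],[0,0,-0.6,0,0,0,1],[0,0,-0.7,0,0,0,1],[0,0,-0.7,0,0,0,1],[0,0,-0.6,0,0,0,1],[0,0,-0.4,0,0,0,1],[0,0,-0.3,0,0,0,1],[0,0,0,0,0,0,1]]}}

```text
time: 9.05
tcp_pos: [0.5296, -0.1659, 0.0156]
orientation: [-3.033, 0.817, 0.003]
force: [-0.5, 0.3, -3.2]
grip_width: 0.0609
grasp_force: 25.0
```

Emit:
{"fn": "play_rows", "kwargs": {"series": [[0,0,-0.06,0,0,0,1],[0,0,-0.05,0,0,0,1],[0,0,0,0,0,0,1],[0,0,0,0,0,0,1]]}}

```text
time: 9.45
tcp_pos: [0.5307, -0.1661, 0.014]
orientation: [-3.034, 0.817, -0.001]
force: [0.2, -0.2, -3.8]
grip_width: 0.0609
grasp_force: 25.0
```

Emit:
{"fn": "play_rows", "kwargs": {"series": [[0,0,-0.04,0,0,0,1],[0,0,-0.03,0,0,0,1],[0,0,0,0,0,0,1],[0,0,0,0,0,0,1]]}}

```text
time: 9.85
tcp_pos: [0.5303, -0.166, 0.0113]
orientation: [3.034, -0.817, -0.0]
force: [0.1, -0.3, -2.8]
grip_width: 0.0607
grasp_force: 25.0
```

It is touching lightly. I release it, rise and look.

Emit:
{"fn": "play_rows", "kwargs": {"series": [[0,0,0,0,0,0,-1],[0,0,0,0,0,0,-1],[0,0,0,0,0,0,-1],[0,0,0,0,0,0,-1],[0,0,0,0,0,0,-1],[0,0,0.3,0,0,0,-1],[0,0,0.9,0,0,0,-1],[0,0,1,0,0,0,-1],[0,0,1,0,0,0,-1],[0,0,1,0,0,0,-1]]}}

```text
time: 10.85
tcp_pos: [0.5302, -0.166, 0.1392]
orientation: [3.033, -0.817, 0.001]
force: [0.5, -0.1, -0.0]
grip_width: 0.0936
grasp_force: 0.0
```

Emit:
{"fn": "play_rows", "kwargs": {"series": [[0,0,0.8,0,0,0,-1],[0,0,0.5,0,0,0,-1],[0,0,0,0,0,0,-1]]}}

```text
time: 11.15
tcp_pos: [0.5319, -0.1666, 0.1791]
orientation: [-3.033, 0.817, -0.008]
force: [-0.6, 0.3, 0.5]
grip_width: 0.0941
grasp_force: 0.0
```

```bash
python3 look.py 0.006 .531 -.166 pics/w3.png
python3 - <<'E'
from h import *
w=dict(np.load("w.npz"));P=wcloud(w);m=(np.hypot(P[...,0]-.531,P[...,1]+.166)<.045)&(P[...,2]>.04)
print("dial",cv2.minEnclosingCircle(P[m][:,:2].astype(np.float32)))
h=cv2.cvtColor(w["color"],cv2.COLOR_BGR2HSV);m=(np.hypot(P[...,0]-.531,P[...,1]+.166)<.07)&(P[...,2]<.012)&(h[...,1]>70)
print("coaster",cv2.minEnclosingCircle(P[m][:,:2].astype(np.float32)))
E
```

```text
11.15 [ 0.5319 -0.1666  0.1791] y-axis deg -120.1 tilt [ 0.005 -0.001 -1.   ] [ 0.15  0.53  0.16  1.82 -0.11  0.8  -1.73] [-0.55021585  0.26103724  0.51606083]
tab 49 [ 0.4892 -0.1665  0.021 ] ang -179.3
rib 52 [ 0.5337 -0.1737  0.1788] ang -70.6
dial ((0.5389569997787476, -0.17104768753051758), 0.041605282574892044)
coaster ((0.5298783183097839, -0.1637507826089859), 0.060584474354982376)
```

View pics/w3.png

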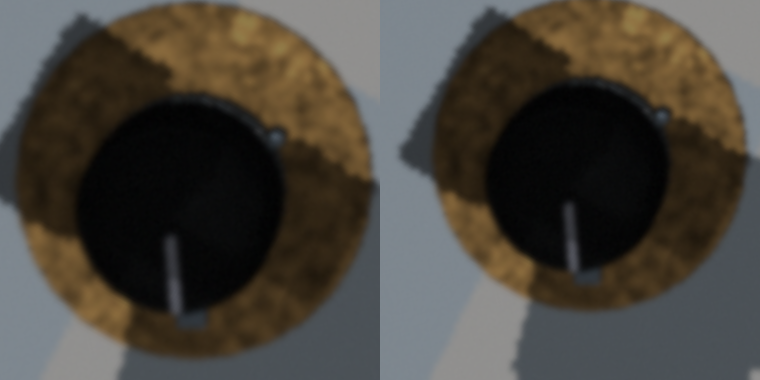

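The timer stands centred at about (0.530, -0.166), with the coaster at (0.530, -0.164). The tab is at (193,320) pointing to -x within about 1.5°, the clip is at (276,137), and the rib sits about 5° anticlockwise of the tab. So the dial reads about 0.09 rad and needs about +115°. I grip the dial above the foot.

Emit:
{"fn": "play_rows", "kwargs": {"series": [[0,0,-0.4,0,0,0,-1],[0,0,-0.7,0,0,0,-1],[0,0,-0.8,0,0,0,-1],[0,0,-0.8,0,0,0,-1],[0,0,-0.8,0,0,0,-1],[0,0,-0.7,0,0,0,-1],[0,0,-0.5,0,0,0,-1],[0,0,-0.2,0,0,0,-1],[0,0,0,0,0,0,-1],[0,0,0,0,0,0,-1]]}}

```text
time: 12.2
tcp_pos: [0.5301, -0.1661, 0.0292]
orientation: [3.033, -0.817, -0.001]
force: [-0.8, -0.0, 0.2]
grip_width: 0.0939
grasp_force: 0.0
```

Emit:
{"fn": "play_rows", "kwargs": {"series": [[0,0,0,0,0,0,1],[0,0,0,0,0,0,1],[0,0,0,0,0,0,1],[0,0,0,0,0,0,1],[0,0,0,0,0,0,1],[0,0,0,0,0,0,1],[0,0,0,0,0,0,1]], "force": 15}}

```text
time: 12.9
tcp_pos: [0.5305, -0.1661, 0.0296]
orientation: [3.034, -0.817, 0.001]
force: [-0.6, -0.6, 3.5]
grip_width: 0.0602
grasp_force: 15.0
```

Emit:
{"fn": "play_rows", "kwargs": {"series": [[0,0,0,0,0,0.2,1],[0,0,0,0,0,0.4,1],[0,0,0,0,0,0.4,1],[0,0,0,0,0,0.4,1],[0,0,0,0,0,0.4,1],[0,0,0,0,0,0.4,1],[0,0,0,0,0,0.4,1],[0,0,0,0,0,0.4,1],[0,0,0,0,0,0.4,1],[0,0,0,0,0,0.4,1]]}}

```text
time: 13.9
tcp_pos: [0.5306, -0.1657, 0.0295]
orientation: [-3.115, 0.404, -0.001]
force: [1.0, 1.1, 5.5]
grip_width: 0.0599
grasp_force: 15.2
```

Emit:
{"fn": "play_rows", "kwargs": {"series": [[0,0,0,0,0,0.4,1],[0,0,0,0,0,0.4,1],[0,0,0,0,0,0.4,1],[0,0,0,0,0,0.4,1],[0,0,0,0,0,0.4,1],[0,0,0,0,0,0.4,1],[0,0,0,0,0,0.4,1],[0,0,0,0,0,0.4,1],[0,0,0,0,0,0.4,1],[0,0,0,0,0,0.4,1]]}}

```text
time: 14.9
tcp_pos: [0.5307, -0.1653, 0.0295]
orientation: [-3.141, -0.033, -0.001]
force: [1.6, 2.7, 6.4]
grip_width: 0.0597
grasp_force: 15.2
```

```bash
python3 - <<'E'
from h import *
s=ctrl.observe();print(s["force"],s["ft_torque"],np.array(s["joints"]).round(2),s["grip_width"])
w=get_image("wrist");np.savez("w.npz",**{k:np.array(v) for k,v in w.items()})
c=(.5303,-.166)
cv2.imwrite("pics/w4.png",np.hstack([rect(w,c,.022,n=380),rect(w,c,.06,n=380)]))
E
```

```text
[1.59270585 2.70997246 6.43436971] [ 0.45400761 -0.0834286  -0.02347887] [ 0.27  0.75 -0.03  1.92  0.05  0.47 -1.34] 0.05968941264159349
```

View pics/w4.png

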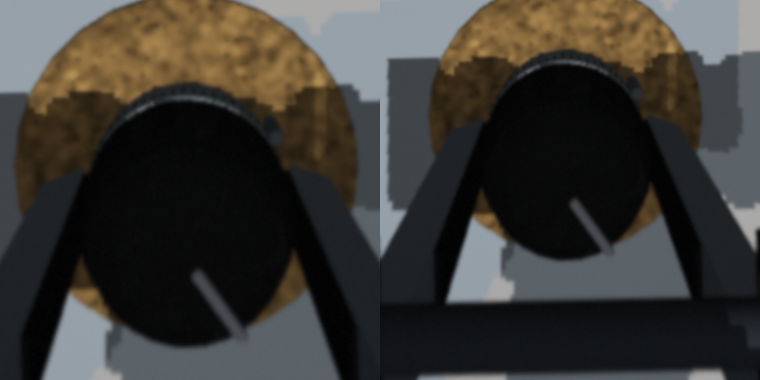

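The foot is unmoved, with the clip still at about (273,130), and the dial follows the fingers, with the rib now at about -142°. I continue turning.

Emit:
{"fn": "play_rows", "kwargs": {"series": [[0,0,0,0,0,0.4,1],[0,0,0,0,0,0.4,1],[0,0,0,0,0,0.4,1],[0,0,0,0,0,0.4,1],[0,0,0,0,0,0.4,1],[0,0,0,0,0,0.4,1],[0,0,0,0,0,0.4,1],[0,0,0,0,0,0.4,1],[0,0,0,0,0,0.4,1],[0,0,0,0,0,0.4,1]]}}

```text
time: 15.95
tcp_pos: [0.5306, -0.1649, 0.0295]
orientation: [-3.105, -0.47, -0.001]
force: [-0.6, 2.4, 6.3]
grip_width: 0.06
grasp_force: 15.2
```

Emit:
{"fn": "play_rows", "kwargs": {"series": [[0,0,0,0,0,0.4,1],[0,0,0,0,0,0.4,1],[0,0,0,0,0,0.4,1],[0,0,0,0,0,0.4,1],[0,0,0,0,0,0.4,1],[0,0,0,0,0,0.4,1],[0,0,0,0,0,0.4,1],[0,0,0,0,0,0.4,1],[0,0,0,0,0,0.4,1],[0,0,0,0,0,0.4,1]]}}

```text
time: 16.95
tcp_pos: [0.5304, -0.1646, 0.0295]
orientation: [-3.009, -0.898, -0.001]
force: [-0.7, 4.1, 6.6]
grip_width: 0.0599
grasp_force: 15.3
```

Emit:
{"fn": "play_rows", "kwargs": {"series": [[0,0,0,0,0,0.4,1],[0,0,0,0,0,0.4,1],[0,0,0,0,0,0.4,1],[0,0,0,0,0,0.4,1],[0,0,0,0,0,0.4,1],[0,0,0,0,0,0.4,1],[0,0,0,0,0,0.4,1],[0,0,0,0,0,0.4,1],[0,0,0,0,0,0.4,1],[0,0,0,0,0,0.4,1]]}}

```text
time: 17.95
tcp_pos: [0.5301, -0.1643, 0.0295]
orientation: [-2.854, -1.308, -0.001]
force: [-1.2, 4.1, 6.7]
grip_width: 0.0601
grasp_force: 15.4
```

Emit:
{"fn": "play_rows", "kwargs": {"series": [[0,0,0,0,0,0.4,1],[0,0,0,0,0,0.4,1],[0,0,0,0,0,0.4,1],[0,0,0,0,0,0.4,1],[0,0,0,0,0,0.4,1],[0,0,0,0,0,0.4,1],[0,0,0,0,0,0.4,1],[0,0,0,0,0,0.4,1],[0,0,0,0,0,0.4,1],[0,0,0,0,0,0.4,1]]}}

```text
time: 18.95
tcp_pos: [0.5298, -0.1641, 0.0295]
orientation: [-2.644, -1.693, -0.0]
force: [-1.1, 3.9, 8.1]
grip_width: 0.06
grasp_force: 15.4
```

Emit:
{"fn": "play_rows", "kwargs": {"series": [[0,0,0,0,0,0.4,1],[0,0,0,0,0,0.4,1],[0,0,0,0,0,0.4,1],[0,0,0,0,0,0.4,1],[0,0,0,0,0,0.4,1],[0,0,0,0,0,0.4,1],[0,0,0,0,0,0.4,1],[0,0,0,0,0,0.3,1],[0,0,0,0,0,0,1],[0,0,0,0,0,0,1]]}}

```text
time: 19.95
tcp_pos: [0.5295, -0.164, 0.0295]
orientation: [-2.446, -1.967, -0.0]
force: [-2.5, 4.3, 8.0]
grip_width: 0.0599
grasp_force: 15.5
```

```bash
python3 look.py 0.006 .5303 -.166 pics/w5.png
```

```text
19.95 [ 0.5295 -0.164   0.0295] y-axis deg -12.4 tilt [-0.001  0.002 -1.   ] [ 0.49  0.78 -0.38  1.91  0.51  0.55 -0.45] [-2.54236546  4.33170751  8.04852151]
rib 452 [ 0.5363 -0.1596  0.1118] ang 46.8
```

View pics/w5.png

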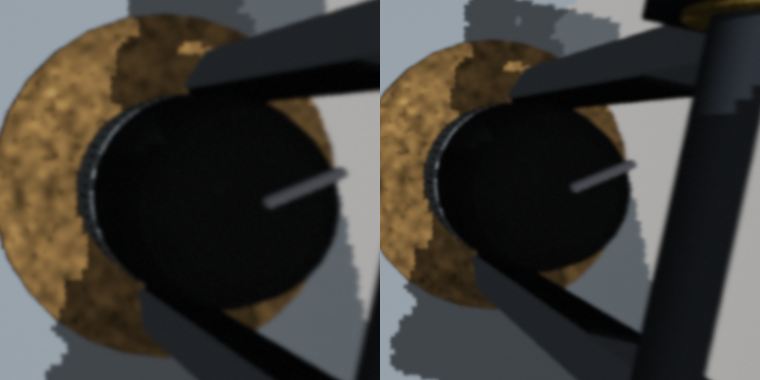

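The rib is at about -67° and tracks the tool 1:1. I turn the last 7.4°, then release, rise and check.

Emit:
{"fn": "play_rows", "kwargs": {"series": [[0,0,0,0,0,0.4,1],[0,0,0,0,0,0.4,1],[0,0,0,0,0,0.4,1],[0,0,0,0,0,0.4,1],[0,0,0,0,0,0.25,1],[0,0,0,0,0,0,1],[0,0,0,0,0,0,1],[0,0,0,0,0,0,-1],[0,0,0,0,0,0,-1],[0,0,0,0,0,0,-1]]}}

```text
time: 21.0
tcp_pos: [0.5301, -0.1665, 0.029]
orientation: [-2.319, -2.119, 0.001]
force: [-0.5, 0.1, 0.2]
grip_width: 0.0806
grasp_force: 0.0
```

Emit:
{"fn": "play_rows", "kwargs": {"series": [[0,0,0,0,0,0,-1],[0,0,0,0,0,0,-1],[0,0,0.4,0,0,0,-1],[0,0,0.8,0,0,0,-1],[0,0,1,0,0,0,-1],[0,0,1,0,0,0,-1],[0,0,1,0,0,0,-1],[0,0,0.8,0,0,0,-1],[0,0,0,0,0,0,-1],[0,0,0,0,0,0,-1]]}}

```text
time: 22.0
tcp_pos: [0.5303, -0.1662, 0.18]
orientation: [2.318, 2.119, 0.0]
force: [-0.9, -0.1, -0.4]
grip_width: 0.0939
grasp_force: 0.0
```

```bash
python3 look.py 0.006 .5303 -.165 pics/w6.png; python3 - <<'E'
from h import *
a=get_image("top");P=cloud(a);np.savez("a2.npz",**{k:np.array(v) for k,v in a.items()})
E
```

```text
22.0 [ 0.5303 -0.1662  0.18  ] y-axis deg -5.2 tilt [ 0.001 -0.001 -1.   ] [ 0.62  0.58 -0.56  1.8   0.39  0.87 -0.21] [-0.9109115  -0.13918604 -0.36596182]
tab 100 [ 0.4915 -0.1657  0.021 ] ang -179.0
rib 118 [ 0.5321 -0.1478  0.2678] ang 84.1
```

View pics/w6.png

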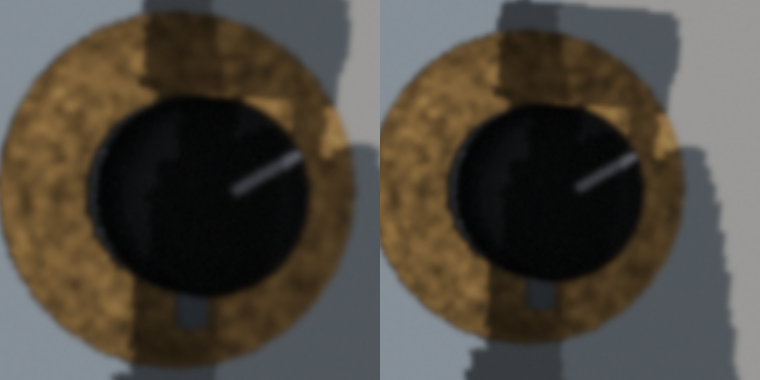

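```bash
python3 - <<'E'
from h import *
w=dict(np.load("w.npz"));c=(.5303,-.165)
A=rect(w,c,.062,n=1200).max(-1);g=np.linspace(.06,-.06,1200)
def pca(M,n):
    v,u=np.nonzero(M);p=np.stack([c[0]+g[v],c[1]+g[u]],1);m=p.mean(0);e,V=np.linalg.eigh(np.cov((p-m).T));d=V[:,1]
    print(n,len(v),m.round(4),np.degrees(np.arctan2(d[1],d[0])).round(1),(4*np.sqrt(e)).round(4))
s=1200/380
M=np.zeros_like(A);M[int(145*s):int(200*s),int(185*s):int(252*s)]=1
M=(M>0)&(A>45)
n,L,st,_=cv2.connectedComponentsWithStats(M.astype(np.uint8));k=1+st[1:,4].argmax();pca(L==k,"rib")
B=rect(w,c,.022,n=1200).astype(int);sub=B[int(298*s):int(330*s),int(165*s):int(225*s)]
sat=sub[...,0]-sub[...,2];M=np.zeros(A.shape,bool);M[int(298*s):int(330*s),int(165*s):int(225*s)]=sat>0
pca(M,"tab")
for n in("a.npz","a2.npz"):
  a=dict(np.load(n));P=cloud(a);v,u=np.mgrid[0:480,0:640]
  for x,y,r in((336,257,20),(310,160,30),(213,192,20)):
    p=P[(np.hypot(u-x,v-y)<r)&(P[...,2]>.02)];print(n,np.nanmean(p,0).round(3))
E
```

```text
rib 5585 [ 0.5361 -0.1766] 120.2 [0.0034 0.0228]
tab 7636 [ 0.4916 -0.1657] -172.1 [0.0096 0.0104]
a.npz [ 0.552 -0.001  0.038]
a.npz [0.754 0.047 0.055]
a.npz [0.688 0.242 0.047]
a2.npz [ 0.552 -0.001  0.038]
a2.npz [0.754 0.047 0.055]
a2.npz [0.688 0.242 0.047]
```

The rib is at -59.8° and the tab at about -179°, so the dial reads about 119° (target 120° ± 6°). The garlic, mug and lemon are unmoved and the robot is clear, so I hand in.

```bash
python3 -c "
from station import ticket
print(ticket.finish_job())"
```

```text
the job is handed in; nothing more can be done
None
```

The timer stands centred on the coaster with its tab pointing to the front edge (within about 1°), the dial measures about 119° against a target of 120° ± 6°, the garlic, mug and lemon did not move, and the job is handed in; the judging result was not reported back.

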